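# Tilt the folded bench lamp to 60 degrees

### The job

Two folding lamps stand on the garage bench, one with a rectangular head and one with a round head. Swing the rectangular lamp's head up about its hinge until it stands at 60 degrees to the bench top (flat over its base is 0, upright is 90), let go and make sure that it stays there. Leave the round lamp as it is.

Things in the scene. Friction and masses are not known exactly. Their poses are not given: they have to be found in the camera images.
- panel_lamp (a joint): Tilt of the rectangular lamp's head, rad: 0 = flat over its base, pi/2 = upright, end stop at 2.0; it starts between 0 and 0.6. A stiff friction hinge holds the head wherever it is left; about 7 to 9 N at the bail raises it, 3 to 6 N lowers it. The head is a black slab 120 x 170 x 20 mm with aluminium fins on its back, lit face below, 0.4 to 0.7 kg.
- panel_lamp_grip (a point): Middle of the rectangular lamp's steel bail (carrying handle) at the head's free edge: a round bar 12 mm thick, 88 mm clear between its side bars, 42 mm clear of the head, parallel to the hinge and 188 mm from it. Level with the hinge when flat; it swings up and towards the hinge. Axes: y along the bar, x from bail to hinge, z out of the finned back. It can turn in the fingers.
- panel_lamp_hinge (a point): Middle of the rectangular lamp's hinge axis, 50 mm above the bench, at the edge of its base away from the robot. The base is a dark steel plate 160 x 170 x 18 mm that cannot move. Axes: y along the hinge, x level, from the bail's side to the hinge and beyond, z up. The lamp is turned up to 0.35 rad either way from the robot's x.
- round_lamp_grip (a point): Middle of the same bail on the other lamp, which has a round black head 136 mm across on the same kind of base and hinge, to the left or right of the rectangular one (they change places, bases 0.28 to 0.55 m apart). It is to stay as it is, tilted between 0 and 0.6 rad.

How it is judged:
At the end, for the whole second after the job is handed in: The rectangular lamp's head is released and at rest at 60 degrees, give or take 12 degrees (0.838 to 1.257 rad), and the round lamp's bail is within 20 mm of where it was (value of joint panel_lamp between 0.838 and 1.257 rad and velocity of joint panel_lamp between -0.03 and 0.03 rad/s and distance of round_lamp_grip from where it was at the start of the episode below 0.02 m); the robot touches nothing.
It fails at once if the round lamp's bail is moved by more than 20 mm (distance of round_lamp_grip from where it was at the start of the episode above 0.02 m).
It also fails if it takes over 32 s, if anything falls off the work surface, if the arm or the gripper's body presses on something with over 40 N, if the wrist force passes 120 N, or if a joint passes its speed limit or range.

### The arm

A 6-joint arm with a two-finger parallel gripper is mounted at the origin on the work surface. World frame = base frame: x ahead of the robot, y to its left, z up, the work surface at z = 0. Lengths are in m, angles in rad, forces in N, time in s.
With the tool pointing down it reaches from about 0.35 to 0.775 m from the base axis. Payload 5.5 kg.
Tool frame: the origin (TCP) lies on the centre line of the jaws, within the pads' length; the fingertips stand 11 mm ahead of it and the grasp point (between the pads) lies 8 mm behind it (env.tip_extent is the distance from the TCP to the fingertips, in m); z points along the fingers, y is the line along which they close (so a half turn about z gives the same grasp; the last joint's range is limited). The gripper opens to 85 mm and grips with 20 to 120 N. Pads are 22 mm wide; open, the fingers measure 114 mm over their backs; the gripper's body (76 mm by 85 mm) begins 54 mm behind the grasp point. The pads swing forward as they close: fully open they stand 13 mm farther back than shut.
Start: joints at [-1.425, 0.313, 0.046, 1.304, 0, 1.431], TCP at [0.162, -0.552, 0.242] pointing down, gripper open.
Joint ranges: [-2.76, 2.76], [-0.86, 1.69], [-1.03, 1.26], [-2.2, 2.34], [-1.47, 1.5], [-3.14, 3.14]. Speed limits (rad/s): [2.57, 2.57, 3.14, 3.14, 3.14, 3.14].

### API

Orientations are given as a unit quaternion [w, x, y, z].
In Python, from workcell import env gives the robot as it stands.
- The arm moves only by the shell command python3 -m jog 'ROWS' [FORCE]. ROWS is JSON, a list of rows, each a list of 5 numbers: the gripper's target within -1 to 1 (shut at 1, half-way at 0, fully open at -1), then the shift along the tool's x, y, z in m, then the turn about the tool's z in degrees. In form: [[fingers, tx, ty, tz, turn], ...]. A call has 1 to 5 rows; each row shifts and turns the commanded pose from where the row before left it, along the tool's axes as they then stand; what a row does not reach is not made up. A row lasts 1/12 s, in which the tool goes at most 41.7 mm and 7.16 degrees, less where a joint would pass 70% of its speed; a pose out of reach is approached as far as the arm can. A call is refused whole if a number of a shift passes 0.0417 or a number of a turn 7.16, either way. A call with a gripper value outside its range is refused whole. The fingers move at their own pace and stop on an object; FORCE is the grip in N (left out, the last holds). Time passes only in rows, so rows that do not move let the fingers close. It gives the time, the measured TCP pose, the force, the opening and the grip force at its end, in the units of the state.
- env.get_state(): the state, without advancing time (a new reading comes with each control period).
- env.read_camera(name): name is "scene" or "top" or "wrist"; returns a dict with "img" (400x640x3 uint8, red, green, blue), "fov_y" (degrees; the focal length in pixels is half the picture's height over the tangent of half this angle, whatever the lens; pixels are square), "cx", "cy" (the principal point, pixels), "T" (4x4, takes a point from camera to world coordinates). Camera axes: x right, y up, looking along -z (the intrinsics and any distortion apply to the point x, -y, -z); pixel columns grow to the right and rows downward; lengths in m; the calibration is good to about 2 mm. The wrist camera is an equidistant fisheye: a pixel r from the principal point sees the ray r / f radians off the axis. A picture is of the moment at which its call begins. There is no depth.
- env.hand_in(): hands the job in; it is judged then, once.
The state is a dict: "clock": time; "joint_pos": joint angles; "qvel": joint speeds; "tau": joint torques, N m; "tcp_pos": TCP position; "orientation": TCP orientation; "wrist_force": force on the tool from outside, world axes, zero at the start; "ft_torque": the same for the moment, N m; "finger_gap": finger opening in m; "grip_force": force on a finger pad.
Only numpy, scipy, OpenCV 4.12 (cv2) and the standard library are available. Lean on these libraries where they do the work, as an engineer would, in place of code of your own. Each camera call takes 0.05 s, during which the arm holds its last target. There are 200 camera calls.

## Working session

There is one attempt and no reset: what is moved stays moved. The work goes in short steps, Python scripts to look and compute and a shell command to move; the robot and the scene stay as the last step left them, time stands still between calls to the robot, and variables do not carry over. Pictures are saved under pics/ and viewed, at most 10 in all, crops included, and the job is handed in when it is done.

```bash
mkdir -p pics; ls; python3 - <<'E'
from workcell import env
import cv2,numpy as np
for n in ("scene","top"):
    c=env.read_camera(n); cv2.imwrite(f"pics/{n}0.png",c["img"][:,:,::-1])
    print(n,c["fov_y"],c["cx"],c["cy"],np.round(c["T"],3).tolist(),[k for k in c])
s=env.get_state();print(s)
E
```

```text
pics
scene 49.98476899606597 322.140257627198 203.6411188818962 [[0.669, -0.482, 0.566, 1.004], [0.743, 0.444, -0.501, -0.394], [-0.009, 0.755, 0.655, 0.587], [0.0, 0.0, 0.0, 1.0]] ['img', 'fov_y', 'cx', 'cy', 'T']
top 42.5867027815147 322.8772852250231 195.9307484722202 [[0.012, 0.986, -0.167, 0.348], [-1.0, 0.012, -0.0, -0.03], [0.002, 0.167, 0.986, 1.31], [0.0, 0.0, 0.0, 1.0]] ['img', 'fov_y', 'cx', 'cy', 'T']
{'clock': 0.1, 'joint_pos': array([-1.42459148e+00,  3.13929104e-01,  4.51176940e-02,  1.30360685e+00,
        1.03506493e-05,  1.43124085e+00]), 'qvel': array([-9.60836886e-04, -5.15543651e-04,  3.11932307e-03,  2.35842867e-04,
       -5.63479768e-04, -3.05036857e-05]), 'tau': array([ 3.06867565e-03, -4.81725419e+01,  2.99244350e+01,  1.28031711e-02,
       -6.83145026e-05,  7.52338565e-06]), 'tcp_pos': array([ 0.16204035, -0.55124978,  0.24150613]), 'orientation': array([-8.10977865e-04,  9.89809658e-01,  1.42394465e-01,  2.47909580e-06]), 'wrist_force': array([ 0.34169963,  0.35698193, -0.29563518]), 'ft_torque': array([-0.00588699, -0.02441254, -0.07367223]), 'grip_force': 0.0, 'finger_gap': 0.08554721189105577}
```

View pics/scene0.png

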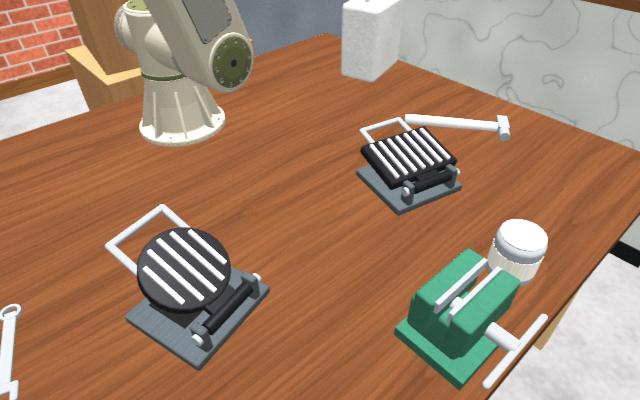

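View pics/top0.png

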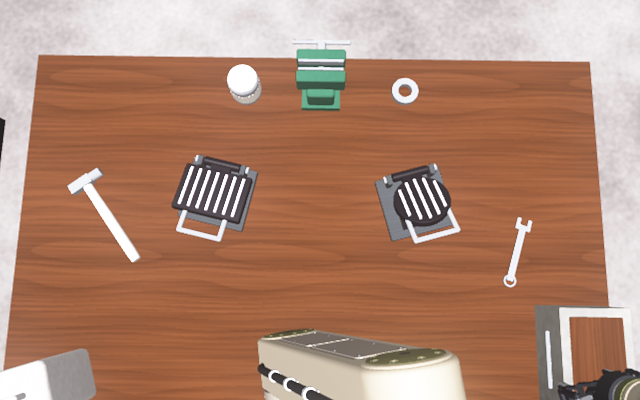

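The top view shows the rectangular lamp on the left: hinge knobs near (198,159) and (248,170), bail near (178,230) to (221,240). The round lamp is on the right. In the scene view the rectangular lamp is at about (410,165), with its bail at (362,131) to (405,119). I'll enlarge both crops.

```bash
python3 - <<'E'
import cv2,numpy as np
a=cv2.imread("pics/scene0.png")[105:225,345:475]; b=cv2.imread("pics/top0.png")[145:250,160:270]
a=cv2.resize(a,(390*1,360),interpolation=cv2.INTER_CUBIC);b=cv2.resize(b,None,fx=3.4,fy=3.4,interpolation=cv2.INTER_CUBIC)
b=b[:360]
cv2.imwrite("pics/crop.png",np.hstack([a,np.pad(b,((0,360-b.shape[0]),(0,0),(0,0)))]))
E
```

```text
(no output)
```

View pics/crop.png

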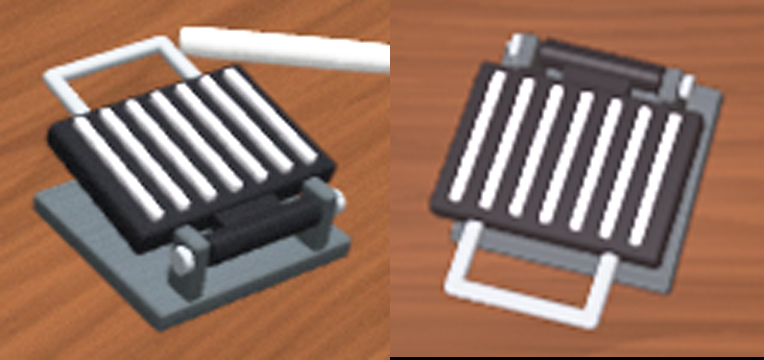

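```bash
cat > h.py <<'E'
import numpy as np
from workcell import env
def ray(c,u,v):
    f=200/np.tan(np.radians(c["fov_y"]/2)); T=np.array(c["T"])
    d=T[:3,:3]@np.array([(u-c["cx"])/f,-(v-c["cy"])/f,-1]); return T[:3,3],d/np.linalg.norm(d)
def tri(r):
    A=sum(np.eye(3)-np.outer(d,d) for o,d in r); b=sum((np.eye(3)-np.outer(d,d))@o for o,d in r)
    p=np.linalg.solve(A,b); return p,[np.linalg.norm((np.eye(3)-np.outer(d,d))@(p-o)) for o,d in r]
E
python3 - <<'E'
from h import *
S=env.read_camera("scene");T=env.read_camera("top")
P={}
for n,s,t in [("bR",(361,130),(219.4,239.7)),("bL",(400,119.3),(177.6,229.7)),("hR",(406.7,191.7),(247,170.3)),("hL",(458.3,172.3),(196.8,159.1))]:
    p,e=tri([ray(S,*s),ray(T,*t)]);P[n]=p;print(n,p.round(4),np.round(e,4))
h=(P["hR"]+P["hL"])/2;b=(P["bR"]+P["bL"])/2
for a in("b","h"):
    d=P[a+"L"]-P[a+"R"];print(np.linalg.norm(d),np.arctan2(-d[0],d[1]))
print(h,b,np.linalg.norm(h-b),np.arcsin((b-h)[2]/.188),np.arctan2(*(h-b)[[1,0]]))
E
```

```text
bR [0.4466 0.2163 0.0878] [0.0005 0.0005]
bL [0.4704 0.3191 0.0842] [0.0017 0.0017]
hR [0.6253 0.1631 0.0488] [0.0011 0.0011]
hL [0.6546 0.2925 0.0465] [0.0028 0.0028]
0.10553064297904348 -0.22843622410670675
0.1326305834806719 -0.22295480905167409
[0.63991472 0.22779507 0.04764398] [0.45849952 0.26770725 0.08602973] 0.18967847717370093 0.20562547958206553 -0.2165547162521907
```

The rectangular lamp is at yaw −0.22 and tilt about 0.2, with its bail at (0.4585, 0.268, 0.086). I'll raise the tool a little and turn it −61° so that tool y runs along the lamp's x.

```bash
python3 -m jog '[[0,0,0,-0.006,-6.1],[0,0,0,-0.006,-6.1],[0,0,0,-0.006,-6.1],[0,0,0,-0.006,-6.1],[0,0,0,-0.006,-6.1]]' 60; python3 -m jog '[[0,0,0,-0.006,-6.1],[0,0,0,-0.006,-6.1],[0,0,0,-0.006,-6.1],[0,0,0,-0.006,-6.1],[0,0,0,-0.006,-6.1]]'
cat >> h.py <<'E'
from scipy.spatial.transform import Rotation as R
def to(target):
    s=env.get_state();M=R.from_quat(s["orientation"],scalar_first=True)
    print(round(float(s["clock"]),2),s["tcp_pos"].round(4),"shift",M.inv().apply(np.array(target)-s["tcp_pos"]).round(4),"gap",round(s["finger_gap"],4),"y angle",np.arctan2(*M.as_matrix()[[1,0],1]).round(3),"F",s["wrist_force"].round(1),"joints",s["joint_pos"].round(2),"z",M.as_matrix()[:,2].round(3))
E
python3 -c "
from h import *
to([.4,-.2,.3]);to([.4585,.268,.2])"
```

```text
clock: 0.62
tcp_pos: [0.1621, -0.5515, 0.2723]
orientation: [-0.0, 0.916, 0.4, 0.0]
wrist_force: [-0.2, -0.7, -0.8]
finger_gap: 0.0422
grip_force: 0.0
clock: 1.03
tcp_pos: [0.1621, -0.5516, 0.3023]
orientation: [-0.0, 0.779, 0.627, 0.0]
wrist_force: [-0.2, -1.1, -0.5]
finger_gap: 0.0425
grip_force: 0.0
1.03 [ 0.1621 -0.5516  0.3023] shift [0.3942 0.1574 0.0025] gap 0.0425 y angle -0.215 F [-0.2 -1.1 -0.5] joints [-1.42  0.31  0.18  1.45  0.    0.36] z [-0.  0. -1.]
1.03 [ 0.1621 -0.5516  0.3023] shift [0.8639 0.1147 0.1027] gap 0.0425 y angle -0.215 F [-0.2 -1.1 -0.5] joints [-1.42  0.31  0.18  1.45  0.    0.36] z [-0.  0. -1.]
```

```bash
python3 -m jog '[[0,0.039,0.016,0,0],[0,0.039,0.016,0,0],[0,0.039,0.016,0,0],[0,0.039,0.016,0,0],[0,0.039,0.016,0,0]]'; python3 -m jog '[[0,0.039,0.016,0,0],[0,0.039,0.016,0,0],[0,0.039,0.016,0,0],[0,0.039,0.016,0,0],[0,0.039,0.016,0,0]]';  python3 -m jog '[[0,0.039,-0.004,0,0],[0,0.039,-0.004,0,0],[0,0.039,-0.004,0,0],[0,0.039,-0.004,0,0],[0,0.039,-0.004,0,0]]' | tail -5
python3 -c "
from h import *
to([.4585,.268,.2])"
```

```text
clock: 1.45
tcp_pos: [0.2819, -0.3792, 0.3021]
orientation: [-0.0, 0.781, 0.625, 0.0]
wrist_force: [1.2, -0.2, -0.1]
finger_gap: 0.0425
grip_force: 0.0
clock: 1.87
tcp_pos: [0.4013, -0.2082, 0.3024]
orientation: [0.0, 0.781, 0.625, 0.0]
wrist_force: [1.1, 0.6, -0.1]
finger_gap: 0.0429
grip_force: 0.0
tcp_pos: [0.4235, -0.0135, 0.3023]
orientation: [0.0, 0.781, 0.625, 0.0]
wrist_force: [1.0, -0.1, -0.3]
finger_gap: 0.0428
grip_force: 0.0
2.28 [ 0.4235 -0.0135  0.3023] shift [ 0.2824 -0.0275  0.1023] gap 0.0428 y angle -0.221 F [ 1.  -0.1 -0.3] joints [-0.22  0.01 -0.18  1.39 -0.    1.57] z [ 0. -0. -1.]
```

```bash
python3 -m jog '[[0,0.038,-0.004,0.01,0],[0,0.038,-0.004,0.01,0],[0,0.038,-0.004,0.01,0],[0,0.038,-0.004,0.01,0],[0,0.038,-0.004,0.01,0]]' | tail -5;  python3 -m jog '[[0,0.038,-0.003,0.016,0],[0,0.038,-0.003,0.016,0],[0,0.01,0,0.01,0],[0,0,0,0,0],[0,0,0,0,0]]' | tail -5
python3 - <<'E'
from h import *
import cv2
to([.4585,.268,.078])
c=env.read_camera("wrist");cv2.imwrite("pics/w1.png",c["img"][:,:,::-1])
f=200/np.tan(np.radians(c["fov_y"]/2));print(c["fov_y"],f,c["cx"],c["cy"],np.round(c["T"],3).tolist())
E
```

```text
tcp_pos: [0.4455, 0.1763, 0.2519]
orientation: [0.0, 0.78, 0.625, 0.0]
wrist_force: [0.9, -0.1, 0.4]
finger_gap: 0.0425
grip_force: 0.0
tcp_pos: [0.4579, 0.2595, 0.2093]
orientation: [-0.0, 0.78, 0.626, -0.001]
wrist_force: [-0.1, -0.2, 0.1]
finger_gap: 0.0427
grip_force: 0.0
3.12 [0.4579 0.2595 0.2093] shift [ 0.0087 -0.001   0.1313] gap 0.0427 y angle -0.219 F [-0.1 -0.2  0.1] joints [ 0.36  0.23 -0.14  1.2  -0.    2.15] z [-0.002 -0.001 -1.   ]
65.70646984690485 309.70691628693146 323.56208800112495 202.42817016614694 [[0.976, 0.207, 0.061, 0.474], [-0.216, 0.939, 0.269, 0.328], [-0.002, -0.276, 0.961, 0.341], [0.0, 0.0, 0.0, 1.0]]
```

View pics/w1.png

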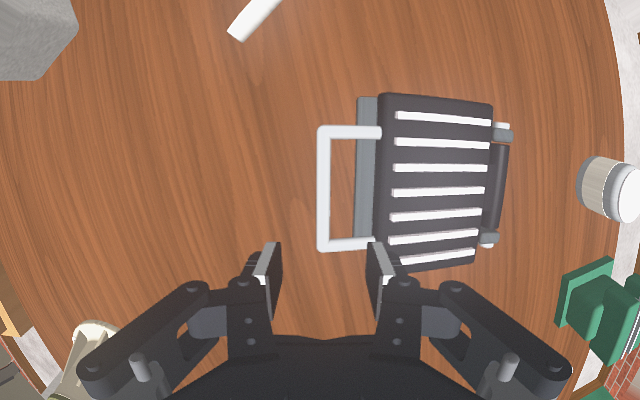

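The wrist view shows the bail bar running from (323,130) to (324,248), and the fingers straddle column 323. I'll cast rays to get its position.

```bash
python3 - <<'E'
from h import *
c=env.read_camera("wrist");f=200/np.tan(np.radians(c["fov_y"]/2));T=np.array(c["T"])
for u,v in [(323.5,131),(323.8,246),(323.6,188.5)]:
    a=np.array([u-c["cx"],v-c["cy"]]);r=np.hypot(*a);th=r/f
    d=T[:3,:3]@np.array([a[0]/r*np.sin(th),-a[1]/r*np.sin(th),-np.cos(th)])
    for z in (.086,):
        p=T[:3,3]+d*(z-T[2,3])/d[2];print(z,p.round(4));
to([p[0],p[1],.078])
E
```

```text
0.086 [0.4711 0.3153 0.086 ]
0.086 [0.4492 0.2157 0.086 ]
0.086 [0.4606 0.2677 0.086 ]
3.22 [0.4588 0.2586 0.2107] shift [ 0.0093 -0.0002  0.1327] gap 0.0425 y angle -0.221 F [ 0.7 -0.5 -0.9] joints [ 0.36  0.23 -0.14  1.2  -0.    2.15] z [ 0. -0. -1.]
```

```bash
python3 -m jog '[[0,0.003,0,0.026,0],[0,0.003,0,0.026,0],[0,0.003,0,0.026,0],[0,0,0,0.026,0],[0,0,0,0.026,0]]' | tail -5;  python3 -m jog '[[0,0,0,0,0],[1,0,0,0,0],[1,0,0,0,0],[1,0,0,0,0],[1,0,0,0,0]]' 60; python3 -c "
from h import *
to([.4606,.268,.078])"
```

```text
tcp_pos: [0.4618, 0.2671, 0.0807]
orientation: [0.001, 0.781, 0.624, 0.001]
wrist_force: [0.9, -0.2, -0.2]
finger_gap: 0.0426
grip_force: 0.0
clock: 4.05
tcp_pos: [0.459, 0.2686, 0.082]
orientation: [-0.002, 0.781, 0.625, -0.001]
wrist_force: [-7.1, 2.2, 0.9]
finger_gap: 0.01
grip_force: 58.5
4.05 [0.459  0.2686 0.082 ] shift [-0.0002  0.0017  0.004 ] gap 0.01 y angle -0.22 F [-7.1  2.2  0.9] joints [ 0.38  0.34 -0.33  0.9   0.    2.17] z [-0.003  0.002 -1.   ]
```

```bash
python3 -m jog '[[1,0,0.0038,-0.0159,0],[1,0,0.0052,-0.0155,0],[1,0,0.0064,-0.0148,0],[1,0,0.0078,-0.0144,0],[1,0,0.009,-0.0136,0]]'; python3 -c "
from h import *
to([.4606,.268,.078])"
```

```text
clock: 4.47
tcp_pos: [0.4885, 0.2617, 0.1552]
orientation: [-0.003, 0.78, 0.626, -0.002]
wrist_force: [-7.0, 3.6, -8.8]
finger_gap: 0.0094
grip_force: 58.3
4.47 [0.4885 0.2617 0.1552] shift [ 0.     -0.028   0.0774] gap 0.0094 y angle -0.219 F [-7.   3.6 -8.8] joints [ 0.34  0.32 -0.16  1.09  0.    2.13] z [-0.007  0.002 -1.   ]
```

```bash
python3 -m jog '[[1,0,0.010,-0.0127,0],[1,0,0.0112,-0.0119,0],[1,0,0.0122,-0.0109,0],[1,0,0.013,-0.0097,0],[1,0,0.0139,-0.0086,0]]'; python3 -m jog '[[1,0,0,0,0],[1,0,0,0,0]]' | tail -3; python3 - <<'E'
from h import *
import cv2
to([.4606,.268,.078])
c=env.read_camera("scene");d=env.read_camera("top")
cv2.imwrite("pics/s2.png",cv2.resize(np.hstack([c["img"][50:230,300:500],d["img"][90:270,140:340]])[:,:,::-1],None,fx=2,fy=2))
E
```

```text
clock: 4.88
tcp_pos: [0.5448, 0.2487, 0.2112]
orientation: [-0.004, 0.78, 0.626, -0.003]
wrist_force: [-17.5, 1.5, 9.7]
finger_gap: 0.0096
grip_force: 58.5
wrist_force: [-14.6, -2.3, 17.7]
finger_gap: 0.01
grip_force: 61.0
5.05 [0.5482 0.248  0.2132] shift [ 0.0003 -0.0896  0.1354] gap 0.01 y angle -0.22 F [-14.6  -2.3  17.7] joints [0.29 0.38 0.06 1.26 0.   2.08] z [-0.002  0.001 -1.   ]
```

View pics/s2.png

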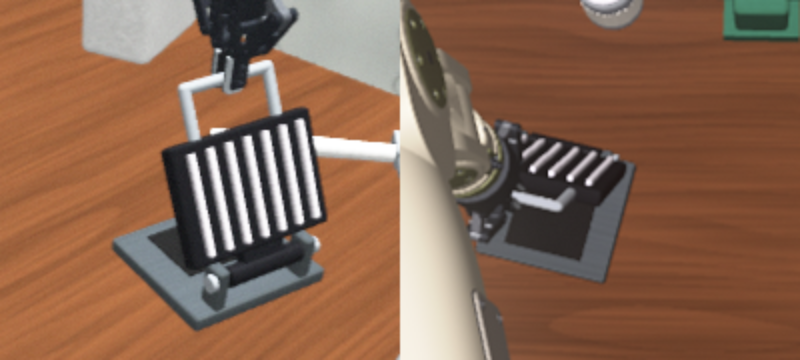

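The head has swung up with the bail still gripped. Releasing now, then straight up.

```bash
python3 -m jog '[[0,0,0,0,0],[0,0,0,0,0],[0,0,0,0,0],[0,0,0,0,0]]'; python3 -m jog '[[0,0,0,-0.015,0],[0,0,0,-0.025,0],[0,0,0,-0.03,0],[0,0,0,-0.03,0],[0,0,0,0,0]]';python3 -m jog '[[0,0,-0.03,0,0],[0,0,-0.03,0,0],[0,0,-0.03,0,0],[0,0,-0.03,0,0],[0,0,0,0,0]]' | tail -5; python3 - <<'E'
from h import *
import cv2
to([.4606,.268,.078])
c=env.read_camera("scene");d=env.read_camera("wrist")
cv2.imwrite("pics/s3.png",np.hstack([cv2.resize(c["img"][50:230,320:500],(450,450)),cv2.resize(d["img"][:,140:500],(350,389))[:450] if 0 else np.pad(cv2.resize(d["img"][:,140:490],(350,400)),((0,50),(0,0),(0,0)))])[:,:,::-1])
E
```

```text
clock: 5.48
tcp_pos: [0.5516, 0.2481, 0.2094]
orientation: [0.0, 0.781, 0.625, 0.001]
wrist_force: [0.5, -0.2, -0.4]
finger_gap: 0.0427
grip_force: 0.0
clock: 5.9
tcp_pos: [0.5531, 0.2486, 0.3149]
orientation: [0.002, 0.781, 0.625, 0.005]
wrist_force: [0.3, -0.1, 0.6]
finger_gap: 0.0429
grip_force: 0.0
tcp_pos: [0.4293, 0.2749, 0.3089]
orientation: [-0.001, 0.78, 0.626, -0.001]
wrist_force: [-0.6, 0.3, -0.2]
finger_gap: 0.0427
grip_force: 0.0
6.32 [0.4293 0.2749 0.3089] shift [1.000e-04 3.250e-02 2.309e-01] gap 0.0427 y angle -0.218 F [-0.6  0.3 -0.2] joints [0.41 0.18 0.03 1.43 0.   2.2 ] z [-0.002  0.    -1.   ]
```

View pics/s3.png

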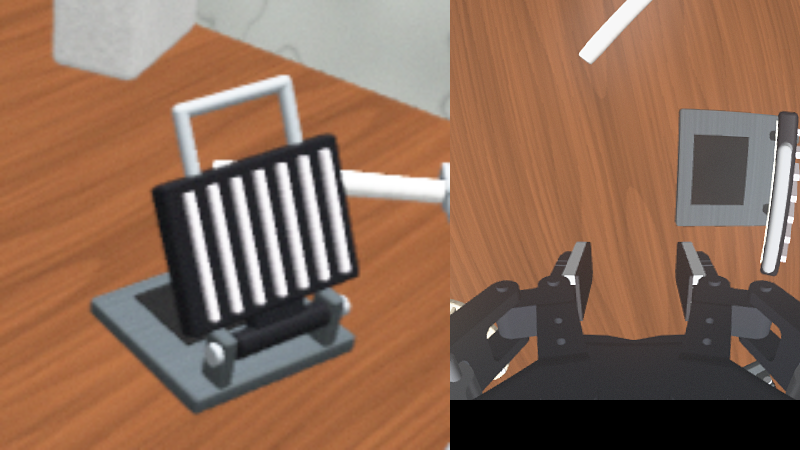

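The bail's top corners are now at crop (178,107) and (288,80), which is scene (391,93) and (435,82). I'll intersect the bar-middle ray with the lamp's mid plane.

```bash
python3 - <<'E'
from h import *
c=env.read_camera("scene");h=np.array([.640,.228,.05]);yaw=-.22
n=np.array([-np.sin(yaw),np.cos(yaw),0]);x=np.array([np.cos(yaw),np.sin(yaw),0])
o,d=ray(c,413.2,87.4);p=o+d*(n@(h-o))/(n@d);print(p,np.linalg.norm(p-h),np.arctan2(p[2]-.05,-(p-h)@x))
E
```

```text
[0.54654033 0.2488994  0.21342951] 0.1894220171425837 1.0407426105585136
```

It measures 1.04 rad with a radius of 189 mm, which fits. One quick check that it stays put and that the round lamp hasn't moved, then I hand in.

```bash
python3 - <<'E'
from h import *
import cv2
a=env.read_camera("scene")["img"].astype(int)
for _ in range(12): env.read_camera("top")
b=env.read_camera("scene")["img"].astype(int)
s=cv2.imread("pics/scene0.png")[:,:,::-1].astype(int)
print("rect drift",abs(a-b)[70:220,345:475].max(),"round change",abs(s-b)[200:365,100:275].max(), (abs(s-b)[200:365,100:275].max(2)>40).sum())
to([0,0,0])
E
```

```text
rect drift 13 round change 15 0
7.17 [0.4339 0.2744 0.3082] shift [-0.3625 -0.3634  0.3083] gap 0.0425 y angle -0.22 F [-0.6  0.4  0.7] joints [ 0.41  0.18  0.03  1.42 -0.    2.2 ] z [-0. -0. -1.]
```

```bash
python3 -c "
from workcell import env
print(env.hand_in())"
```

```text
the job is handed in; nothing more can be done
None
```

I swung the rectangular lamp's head up to about 60° (measured 1.04 rad) and let go. It held still over the check before hand-in, the round lamp hadn't moved, and the job is handed in, though no verdict came back.

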